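# Draw the dust extractor's pre-filter and hold it up to the light

### The arm

A 6-joint arm with a two-finger parallel gripper is mounted at the origin on the work surface. World frame = base frame: x ahead of the robot, y to its left, z up, the work surface at z = 0. Lengths are in mm, angles in degrees, forces in N, time in s.
With the tool pointing down it reaches from about 300 to 875 mm from the base axis. Payload 4.2 kg.
Tool frame: the origin (TCP) lies on the mounting face of the last link; the fingertips stand 173 mm ahead of it and the grasp point (between the pads) lies manip.tcp_to_grasp ahead of it (manip.tcp_to_grasp is the distance from the TCP to the grasp point, in mm); z points along the fingers, y is the direction in which the jaws open and shut (so a half turn about z gives the same grasp; the last joint's range is limited). The gripper opens to 85 mm and grips with 20 to 120 N. Pads are 22 mm wide; open, the fingers measure 114 mm over their backs; the gripper's body (76 mm by 85 mm) begins 54 mm behind the grasp point. The pads swing forward as they close: fully open they stand 13 mm farther back than shut.
Start: joints at [-70.015, 18.312, 89.639, -0, 72.044, -1.146], TCP at [207.284, -536.336, 404.738] pointing down, gripper open.
Joint ranges: [-177.97, 177.97], [-48.28, 115.42], [12.27, 149.76], [-77.06, 257.06], [2.81, 150.46], [-146.56, 146.56]. Speed limits (degrees/s): [147.25, 147.25, 180, 180, 180, 180].

### API

Orientations are given as [roll, pitch, yaw] about the fixed x, y, z axes, in that order (R = Rz(yaw) Ry(pitch) Rx(roll)).
In Python, from station import manip, cams gives the robot as it stands.
- The arm moves only by the tool arm_command, never from a script. Its argument "steps" is a list of rows, each a list of 6 numbers: the shift along the tool's x, y, z in cm, then the turn, a rotation vector about the tool's x, y, z in degrees. A call has 1 to 12 rows; each row shifts and turns the commanded pose from where the row before left it, along the tool's axes as they then stand; what a row does not reach is not made up. A row lasts 1/8 s, in which the tool goes at most 62.5 mm and 10.7 degrees, less where a joint would pass 70% of its speed; a pose out of reach is approached as far as the arm can. A call with a gripper value outside its range is refused whole. "gripper" is the opening in per cent of the stroke, from 0 (shut) to 100 (fully open), set as the call begins (left out, the last holds). The fingers move at their own pace and stop on an object; "squeeze" is the grip in N (left out, the last holds). Time passes only in rows, so rows that do not move let the fingers close. It gives the time, the measured TCP pose, the force and the opening at its end, in the units of the state.
- manip.sense(): the state, without advancing time (a new reading comes with each control period).
- cams.camera(name): name is "scene" or "top" or "wrist"; returns (picture, depth): 384x512x3 uint8, blue, green, red; 384x512 float32, mm along the optical axis (not along the pixel's ray), 0 where there is no reading.
- cams.camera_model(name): a dict with "vertical_fov" (degrees; the focal length in pixels is half the picture's height over the tangent of half this angle, whatever the lens; pixels are square), "cx", "cy" (the principal point, pixels), "cam_to_world" (4x4, takes a point from camera to world coordinates). Camera axes: x right, y down, z forward; pixel columns grow to the right and rows downward; lengths in mm; the calibration is good to about 2 mm. A picture is of the moment at which its call begins: read the wrist's pose just before it. camera_model takes no time and is no camera call; for the wrist camera it gives the pose at the moment of the call.
- manip.close_job(): hands the job in, once; it reports no verdict.
The state is a dict: "time_s": time; "joint_positions": joint angles; "joint_vel": joint speeds; "tau": joint torques, N m; "position": TCP position; "tcp_rot": TCP orientation; "contact_force": force on the tool from outside, world axes, zero at the start; "wrist_torque": the same for the moment, N m; "grip_width": opening from 0.0 (shut) to 1.0 (fully open).
Only numpy, scipy, OpenCV 4.12 (cv2) and the standard library are available. Lean on these libraries where they do the work, as an engineer would, in place of code of your own. Each camera call takes 0.05 s, during which the arm holds its last target. There are 200 camera calls.

### The job

Check the bench dust extractor's pre-filter: first switch the extractor off by pressing down the ringed near end of its red rocker, then swing the blue cover up until it stands open, and draw out the yellow filter by its tab. Carry it upright, so that the dust stays in it, and hold it up still before the lit face of the LED panel, broadside to it, about 10 cm away and centred on it, so that the light shines through the whole filter; finish while holding it there, with the cover left up. Do not lay or drop the filter on the bench, do not bump the panel, and leave the other things on the bench where they are.

Things in the scene. Friction and masses are not known exactly. Their poses are not given: they have to be found in the camera images.
- extractor: Bench dust extractor, fixed to the bench: grey box 220 mm deep (x) by 290-300 mm wide (y), its flat top deck 128 mm above the bench. Origin under its centre at bench level; x points from its front (robot side) to its back, y to its left, z up. On top, left: a blue hinged cover over the filter bay, bay centre at x 0, y +60 mm. On top, right front: a red rocker switch. A 12 mm high black speed knob (radius 14 mm) stands at x -20, y -45 mm.
- rocker (a joint): Main rocker switch of the extractor, red paddle 60 mm long (x) by 30 mm wide (y), 8 mm thick, rocking about a y line at extractor x -35, y -95 mm, 11 mm above the deck, between two 10 mm high collars. Joint value 0 rad = ON (far end down, near end standing up), 0.4 = OFF (near end, marked with a white ring, pressed fully down: its tip then lies 12 mm lower than at ON, rocker_press 9 mm lower). It needs about 3 to 4 N there and stays where it is left.
- rocker_press (a point): Point on top of the near (white ring) end of the rocker, 22 mm from its pivot, where a finger presses; it turns with the rocker.
- cover (a joint): Cover flap of the filter bay, a blue hood 162 mm (x) by 142 mm (y) and 48 mm high, hinged along its far edge at deck height (extractor x +80 mm, middle at y +60 mm). 0 rad = shut, grows as the near edge is lifted, 1.75 = fully back; past 1.2 it stands up clear of the bay. A friction hinge holds it at any angle; lifting takes about 4 N at the bar.
- cover_bar (a point): Middle of the black carrying bar on the cover: round, 10 mm thick, along the extractor's y, 84 mm between its two posts, axis 34 mm above the cover's top face and 82 mm above the deck when shut, 148 mm from the hinge line and 14 mm from the near edge of the cover. It moves with the cover.
- cover_hinge (a point): Middle of the cover's hinge line, at deck height; the line runs along the extractor's y, and so does this frame's y. The frame turns with the cover.
- filter: Yellow-framed pleated pre-filter cassette, loose, about 0.13 kg, standing on edge in a slot (2 mm play) under the cover: 120 mm (x) by 18 mm (y) by 106 mm (z), its top edge flush with the deck, with a yellow pull tab on top. Origin at the centre of its underside. Its pleated faces look along its own +y and -y; in the slot its axes run like the extractor's. Drawn straight up, it comes free after 106 mm.
- filter_tab (a point): Middle of the filter's pull tab: 34 mm (x) by 10 mm (y), standing 40 mm above the filter's top edge and the deck; this point lies 22 mm above the deck and 75 mm above filter_mesh. Around it the deck is flat for 50 mm to both sides once the cover is up.
- filter_mesh (a point): Centre of the filter's pleated area, 53 mm above its underside; axes as filter.
- lamp: LED panel light, fixed to the bench, left or right of the extractor: upright black panel 220 mm wide (y), 170 mm high and 24 mm thick on a post with a round foot (radius 75 mm). Origin at bench level under the panel; its lit white face looks along its -x, roughly towards the robot.
- lamp_face (a point): Centre of the lit face of the LED panel, 230 mm above the bench; its x points into the panel, away from the light's side, y along the panel's width, z up. Lit area 204 by 154 mm.
- charger: Blue battery charger with a pack on it, fixed, 120 by 160 by 95 mm high, on the side where the lamp is not. Origin under its centre.
- shoe_a_mid (a point): Centre of a green puppet shoe lying on the bench, 80 by 31 by 31 mm. Bystander.
- shoe_b_mid (a point): Centre of the other green puppet shoe, 80 by 31 by 31 mm. Bystander.
- skull_mid (a point): Centre of the puppet skull standing behind the extractor, 86 mm high, 72 mm wide. Bystander.
- ribs_mid (a point): Centre of the puppet's rib cage lying on the bench, 130 by 60 by 24 mm. Bystander.
- glue_mid (a point): Half-way up the white glue bottle, 68 mm across, 175 mm tall. Bystander.
- jar_mid (a point): Half-way up the green paint jar, 56 mm across, 65 mm tall. Bystander.
- driver_mid (a point): On a red-handled screwdriver about 200 mm long and 30 mm high, lying on the bench. Bystander.

How it is judged (in metres and radians):
On the way, in this order (a step that is already met when the one before it is completed fails the run):
1. the extractor is switched off (ringed end of the rocker fully down) (value of joint rocker above 0.3 rad), for 0.2 s.
2. the cover is swung up and stands open (value of joint cover above 1.2 rad), for 0.2 s.
3. the filter is drawn right out of its slot, in the fingers (height (world z) of filter_mesh above 0.185 m and contact force between the fingers and filter above 1 N), for 0.2 s.
At the end, for the whole second after the job is handed in: Rocker off (over 0.3 rad), cover standing open (over 1.2 rad). Only the fingers hold the filter, still, upright within 0.2 rad, its centre 50 to 170 mm before the lit face, within 45 mm sideways and 40 mm in height of the face's middle, broadside to it within 0.26 rad (value of joint rocker above 0.3 rad and value of joint cover above 1.2 rad and x of filter_mesh in the frame of lamp_face between -0.17 and -0.05 m and y of filter_mesh in the frame of lamp_face between -0.045 and 0.045 m and z of filter_mesh in the frame of lamp_face between -0.04 and 0.04 m and angle between the y axis of filter_mesh and the x axis of lamp_face, either way round below 0.26 rad and angle between filter_mesh's own z axis and vertical below 0.2 rad and contact force between the fingers and filter above 1 N and contact force between filter and lamp below 0.1 N and contact force between filter and extractor below 0.1 N and linear speed of filter below 0.03 m/s); the arm keeps its last pose, push and grip.
It fails at once if a bystander is moved by more than 30 mm (distance of any of shoe_a_mid, shoe_b_mid, skull_mid, ribs_mid, glue_mid, jar_mid, driver_mid from where it was at the start of the episode above 0.03 m).
It fails at once if the LED panel is bumped (more than 3 N) (contact force between lamp and anything else above 3 N).
It fails at once if the filter is tipped by more than 0.6 rad, shedding its dust (angle between filter_mesh's own z axis and vertical above 0.6 rad).
It fails at once if the filter is dropped or laid on the bench (height (world z) of filter_mesh below 0.06 m).
It also fails if it takes over 69 s, if anything falls off the work surface, if the arm or the gripper's body presses on something with over 40 N, if the wrist force passes 120 N, or if a joint passes its speed limit or range.

## Working session

There is one attempt and no reset: what is moved stays moved. The work goes in short steps, Python scripts to look and compute and a tool call to move; the robot and the scene stay as the last step left them, time stands still between calls to the robot, and variables do not carry over. Pictures are saved under pics/ and viewed, about 8 in all and at most 12, crops included, and the job is handed in when it is done.

Besides the shell and the picture viewer there is one more tool, called after "Emit:" as name(argument=value, ...) on one line, values as JSON. arm_command: Moves the arm, as the interface text tells. Its arguments: {"type":"object","properties":{"steps":{"type":"array","items":{"type":"array","items":{"type":"number"}}},"gripper":{"type":"number"},"squeeze":{"type":"number"}},"required":["steps"]}

```bash
mkdir -p pics; ls
cat > h.py <<'E'
import numpy as np, cv2
from station import manip, cams
from scipy.spatial.transform import Rotation as R
def cloud(name):
    m=cams.camera_model(name); im,d=cams.camera(name)
    f=192/np.tan(np.radians(m["vertical_fov"]/2)); v,u=np.mgrid[:384,:512]
    P=np.stack([(u-m["cx"])/f*d,(v-m["cy"])/f*d,d],-1)
    T=np.array(m["cam_to_world"]); W=P@T[:3,:3].T+T[:3,3]; W[d<=0]=np.nan
    return im,d,W
E
python3 - <<'E'
from h import *
print(manip.sense(), manip.tcp_to_grasp)
for n in("top","scene"):
    im,d,W=cloud(n); np.savez(f"{n}.npz",im=im,W=W)
    cv2.imwrite(f"pics/{n}0.png",cv2.resize(im,(800,600)))
    print(n,np.round(cams.camera_model(n)["cam_to_world"],2))
E
```

```text
pics
{'time_s': 0.0, 'joint_positions': array([-7.00158589e+01,  1.83510270e+01,  8.97087397e+01,  9.87876235e-04,
        7.20418705e+01, -1.14500167e+00]), 'joint_vel': array([ 0.00180386,  0.00262813,  0.01452838, -0.07900621, -0.02981933,
        0.15850083]), 'tau': array([-1.03335726e-03, -4.15521920e+01, -2.34159815e+01,  6.84223558e-07,
        8.13788152e-03, -5.29539676e-06]), 'position': array([ 207.22191879, -536.17194436,  403.87231429]), 'tcp_rot': array([-1.79898402e+02, -2.97000788e-03,  2.11288347e+01]), 'contact_force': array([-0.30352899, -0.23841749,  0.70258033]), 'wrist_torque': array([0.04855916, 0.01634644, 0.02398365]), 'grip_width': 0.9983369109512095} 154.70000000000002
top [[ 1.00000e-02 -1.00000e+00  9.00000e-02  4.37200e+02]
 [-1.00000e+00 -1.00000e-02  0.00000e+00  4.59000e+00]
 [ 0.00000e+00 -9.00000e-02 -1.00000e+00  1.52197e+03]
 [ 0.00000e+00  0.00000e+00  0.00000e+00  1.00000e+00]]
scene [[ 5.00000e-01  5.80000e-01 -6.50000e-01  1.37594e+03]
 [ 8.70000e-01 -3.40000e-01  3.60000e-01 -4.55470e+02]
 [-1.00000e-02 -7.40000e-01 -6.70000e-01  9.76560e+02]
 [ 0.00000e+00  0.00000e+00  0.00000e+00  1.00000e+00]]
```

View pics/top0.png

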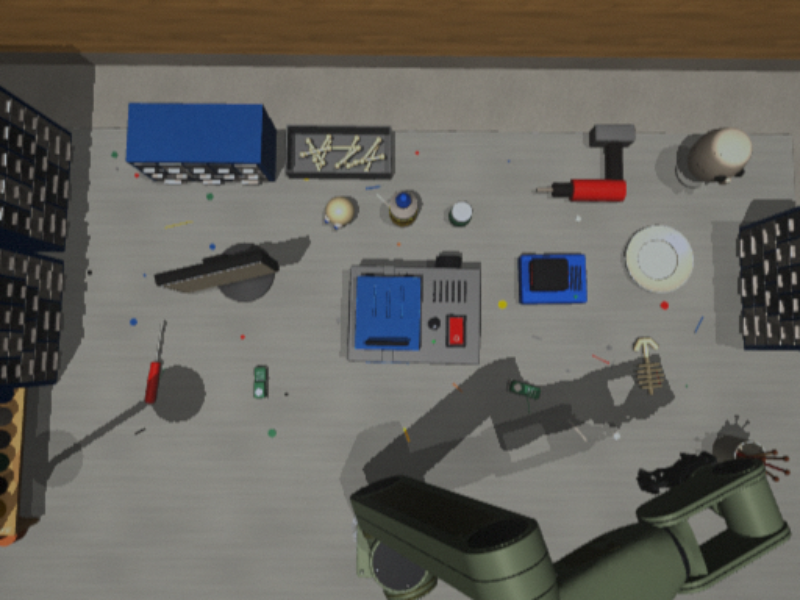

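View pics/scene0.png

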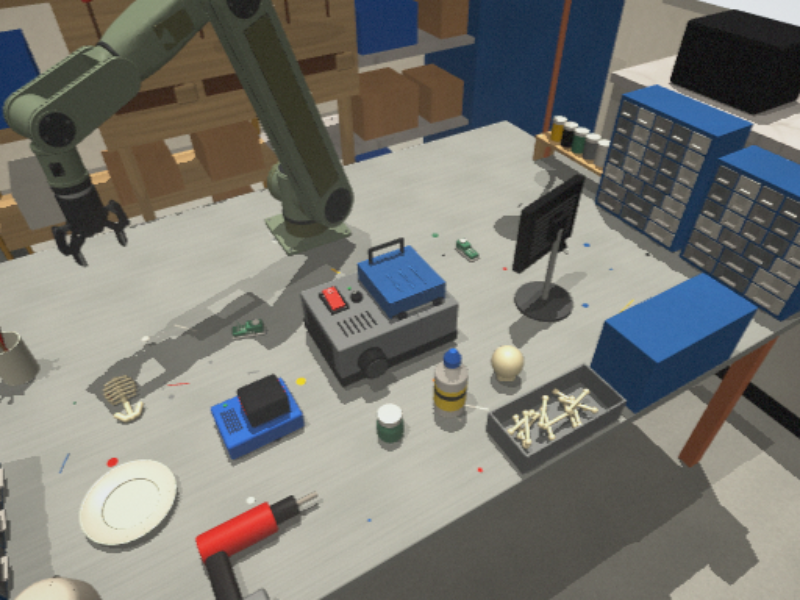

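The top view shows the extractor at about (415,313) in the 800x600 picture. The rocker is at (456,331), the bar at (387,342), the lamp at (217,270) on the left and the charger on the right. Next I'll measure the poses from the point clouds.

Run:
```python
from h import *
t=np.load("top.npz"); W=t["W"]; im=t["im"].astype(int); s=512/800
def reg(x0,x1,y0,y1):
    m=np.zeros(W.shape[:2],bool); m[int(y0*s):int(y1*s),int(x0*s):int(x1*s)]=1; return m
E=reg(330,500,240,380); z=W[...,2]
def rect(m,n):
    p=W[m]; r=cv2.minAreaRect(p[:,:2].astype(np.float32)); print(n,m.sum(),np.round(r[0],1),np.round(r[1],1),round(r[2],2),"z",np.round(np.percentile(p[:,2],[5,50,95]),1))
rect(E&(z>118)&(z<136),"deck"); 
b,g,r=im[...,0],im[...,1],im[...,2]
rect(E&(b>1.5*r)&(z>165)&(z<185)&(b>70),"cover"); rect(E&(r>2*b)&(r>2*g)&(r>100)&(z>125),"rocker"); rect(E&(z>195),"bar")
print(W[E&(r>2*b)&(r>2*g)&(r>100)&(z>125)].mean(0))
L=reg(140,295,230,310)
p=W[L&(z>148)]; print("lamp",np.percentile(p,[1,50,99],axis=0).round(1))
rect(L&(z>305),"lamptop")
rect(L&(z>150),"lampall")
# lit face
m=L&(z>150)&(z<305)&(r>90); 
p=W[m]; c=p.mean(0); u,sv,v=np.linalg.svd(p-c,full_matrices=False); print(m.sum(),c.round(1),v[2].round(3),(sv/np.sqrt(len(p))).round(2), np.percentile(p,[1,99],axis=0).round(1))
t2=np.load("scene.npz");W2=t2["W"]
q=W2[int(175*.64):int(275*.64),int(510*.64):int(590*.64)].reshape(-1,3); q=q[(q[:,2]>150)&(q[:,2]<325)&(q[:,1]>200)&(q[:,1]<600)&(q[:,0]<800)&(q[:,0]>400)]
rr=cv2.minAreaRect(q[:,:2].astype(np.float32));print(len(q),rr,np.percentile(q,[1,50,99],axis=0).round(1))
for n,(x0,x1,y0,y1) in dict(glue=(385,425,185,230),skull=(320,360,190,230),shoeA=(245,275,360,405),driver=(140,170,310,410),shoeB=(500,545,375,402)).items():
    p=W[reg(x0,x1,y0,y1)&(z>12)]; print(n,p.min(0).round(),p.max(0).round())
```

```text
deck 2946 [517.1 -28.5] [303.  220.3] 89.16 z [123.5 128.3 133.2]
cover 1779 [517.6  31.2] [142.  160.6] 89.17 z [171.8 176.5 181.1]
rocker 132 [ 483.5 -122.5] [25.8 57.7] 89.08 z [133.9 142.5 149.5]
bar 82 [450.2  31. ] [90.2  9.9] 89.5 z [209.5 214.9 219.2]
[ 483.04298774 -122.48070692  142.28509612]
lamp [[559.3 279.5 157.3]
 [592.5 380.7 301.6]
 [630.3 487.5 320.5]]
lamptop 585 [595.9 386.9] [ 26.1 218.7] 14.23 z [308.1 314.8 319.1]
lampall 1221 [605.7 388.8] [ 48.1 219.7] 13.81 z [173.5 301.7 318.2]
44 [572.  431.4 220.3] [ 0.969  0.246 -0.002] [71.29 47.77  0.65] [[558.7 289.6 154. ]
 [609.5 488.9 304.1]]
1582 ((614.8652954101562, 390.8438720703125), (55.733848571777344, 225.65643310546875), 13.851728439331055) [[577.2 279.6 152.6]
 [622.1 368.5 255. ]
 [637.1 491.8 317.2]]
glue [743. -33.  12.] [811.  33. 178.]
skull [730. 119.  20.] [808. 189.  91.]
shoeA [315. 328.  12.] [391. 357.  41.]
driver [301. 588.  12.] [499. 622.  33.]
shoeB [ 318. -340.   12.] [ 364. -266.   39.]
```

Extractor: centre (517,-28.5), yaw about -0.8°. Lamp face centre: about (584,384,230), normal yaw about 14°. I'll turn the tool so its jaws lie along world x, shut the gripper and move over the rocker's near end.

Emit:
arm_command(steps=[[0,0,0,0,0,-10],[0,0,0,0,0,-10],[0,0,0,0,0,-10],[0,0,0,0,0,-10],[0,0,0,0,0,-10],[0,0,0,0,0,-10],[0,0,0,0,0,-8],[0,0,0,0,0,0]], gripper=0)

```text
time_s: 1.1
position: [207.2, -536.3, 404.3]
tcp_rot: [-180.0, -0.0, 89.0]
contact_force: [0.2, -0.0, 0.3]
grip_width: 0.002
```

Emit:
arm_command(steps=[[4.1,2.4,0,0,0,0],[4.1,2.4,0,0,0,0],[4.1,2.4,0,0,0,0],[4.1,2.4,0,0,0,0],[4.1,2.4,0,0,0,0],[4.1,2.4,0,0,0,0],[4.1,2.4,0,0,0,0],[4.1,2.4,0,0,0,0],[4.1,2.4,0,0,0,0],[4.1,2.4,0,0,0,0],[0,0,0,0,0,0]])

```text
time_s: 2.48
position: [454.5, -127.9, 404.5]
tcp_rot: [180.0, -0.0, 89.3]
contact_force: [-0.4, -0.2, 0.1]
grip_width: 0.002
```

Emit:
arm_command(steps=[[0.5,-0.8,0,0,0,0],[0,0,2.5,0,0,0],[0,0,2.5,0,0,0],[0,0,2.2,0,0,0],[0,0,0,0,0,0]])

```text
time_s: 3.1
position: [444.0, -125.6, 331.5]
tcp_rot: [-179.8, -0.1, 89.0]
contact_force: [0.1, 0.5, 0.1]
grip_width: -0.002
```

Run:
```python
from h import *
a=cams.camera("wrist")[0]; b=cams.camera("scene")[0]
b=cv2.resize(b[150:270,170:330],(533,400)); a=cv2.resize(a,(533,400))
cv2.imwrite("pics/r1.png",np.hstack([a,b])[:, :1066]) ; cv2.imwrite("pics/r1.png",cv2.resize(np.hstack([a,b]),(800,300)))
```

```text
(no output)
```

View pics/r1.png

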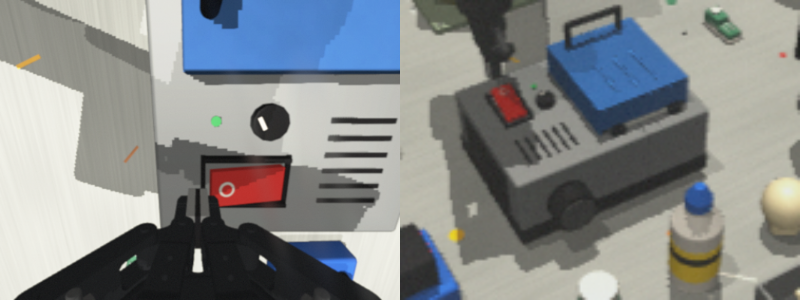

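The wrist view (left) shows the shut tips at about (197,190), just short of the rocker, with the ring at (227,188). I need to go about 12 mm forward, then press down.

Emit:
arm_command(steps=[[0.2,1.1,0,0,0,0],[0,0,0.6,0,0,0],[0,0,0.6,0,0,0],[0,0,0.4,0,0,0],[0,0,0.3,0,0,0],[0,0,0,0,0,0],[0,0,0,0,0,0]])

```text
time_s: 4.08
position: [456.9, -123.1, 313.7]
tcp_rot: [179.9, 0.0, 89.1]
contact_force: [0.2, 0.0, -0.2]
grip_width: -0.002
```

Emit:
arm_command(steps=[[0,0,0.2,0,0,0],[0,0,0.2,0,0,0],[0,0,0,0,0,0]])

```text
time_s: 4.45
position: [457.0, -123.1, 312.0]
tcp_rot: [179.8, 0.0, 89.1]
contact_force: [-4.1, 1.2, 16.2]
grip_width: 0.002
```

Firm stop at 16 N. I'll rise, open the gripper and go above the cover bar.

Emit:
arm_command(steps=[[0,0,-3,0,0,0],[0,0,-4,0,0,0],[0,0,-4,0,0,0],[4,-0.2,0,0,0,0],[4,-0.2,0,0,0,0],[4,-0.2,0,0,0,0],[3.4,-0.1,0,0,0,0],[0,0,0,0,0,0],[0,0,0,0,0,0]], gripper=60)

```text
time_s: 5.58
position: [452.0, 30.8, 419.6]
tcp_rot: [180.0, 0.0, 89.2]
contact_force: [-0.7, 0.3, -0.7]
grip_width: 0.603
```

Run:
```python
from h import *
im,d,W=cloud("scene"); z=W[...,2]; b,g,r=[im[...,i].astype(int) for i in range(3)]
m=(r>2*b)&(r>2*g)&(r>100)&(z>125)&(abs(W[...,0]-480)<40)&(abs(W[...,1]+122)<25)
p=W[m]; c=p.mean(0); A=np.polyfit(p[:,0],p[:,2],1); print(len(p),c,"slope dz/dx",A[0])
w,d,W=cloud("wrist"); z=W[...,2]; m=(z>200)&(z<220)&(abs(W[...,0]-450)<30)&(abs(W[...,1]-31)<48)&(w.max(-1)<90)
print(m.sum(),np.nanpercentile(W[m],[2,50,98],axis=0).round(1)); print(manip.sense()["position"])
a=cv2.resize(w,(533,400)); cv2.imwrite("pics/r2.png",np.hstack([a,cv2.resize(im[150:270,170:330],(533,400))])[:,:800])
```

```text
87 [ 487.26656502 -124.02638138  142.76520607] slope dz/dx 0.19905055972729047
1761 [[447.5  -9.6 212. ]
 [452.3  38.  215.7]
 [456.9  78.  217.3]]
[452.01988164  30.25689034 419.62605026]
```

View pics/r2.png

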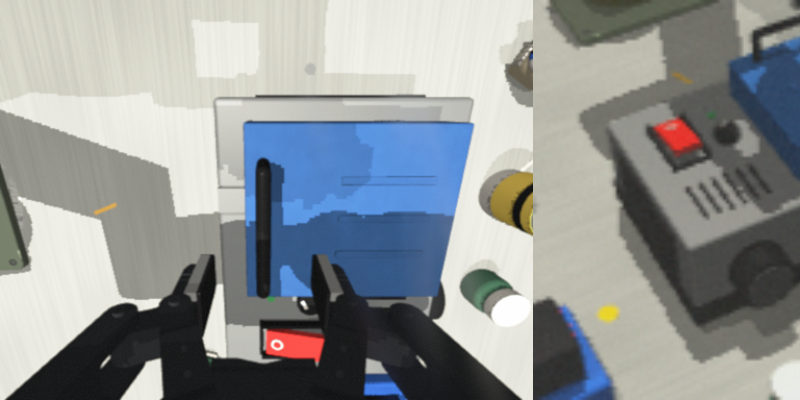

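The rocker now slopes down towards the near end (dz/dx = +0.2), so it is OFF. The bar lies straight between the fingers at x≈452. Descending to grip it.

Emit:
arm_command(steps=[[0,0,2,0,0,0],[0,0,2,0,0,0],[0,0,1.4,0,0,0],[0,0,0,0,0,0]])

```text
time_s: 6.18
position: [451.8, 30.5, 364.8]
tcp_rot: [-179.9, 0.0, 89.1]
contact_force: [0.9, -0.2, 0.8]
grip_width: 0.597
```

Emit:
arm_command(steps=[[0,0,0,0,0,0],[0,0,0,0,0,0],[0,0,0,0,0,0],[0,0,0,0,0,0],[0,0,0,0,0,0]], gripper=0, squeeze=25)

```text
time_s: 6.8
position: [451.8, 31.0, 366.4]
tcp_rot: [180.0, 0.0, 89.1]
contact_force: [-2.9, -0.8, 5.8]
grip_width: 0.105
```

Run:
```python
import numpy as np
# hinge (597.? ,128); bar rel (-148,82); print tool-frame rows y(=world x), z(=-world z)
a0=np.arctan2(82,-148); r=np.hypot(148,82)
th=np.linspace(0,1.65,23); x=r*np.cos(a0-th); z=r*np.sin(a0-th)
print(np.c_[np.diff(x)/10,-np.diff(z)/10].round(2).tolist()); print(x[-1]-x[0],z[-1]-z[0])
```

```text
[[0.66, -1.09], [0.74, -1.03], [0.81, -0.98], [0.88, -0.91], [0.95, -0.84], [1.01, -0.77], [1.06, -0.69], [1.11, -0.61], [1.15, -0.53], [1.19, -0.44], [1.22, -0.35], [1.24, -0.25], [1.26, -0.16], [1.27, -0.07], [1.27, 0.03], [1.26, 0.12], [1.25, 0.22], [1.23, 0.31], [1.2, 0.4], [1.17, 0.49], [1.13, 0.58], [1.08, 0.66]]
241.45282387661797 59.048111329027776
```

Emit:
arm_command(steps=[[0,0.66,-1.09,0,0,0],[0,0.74,-1.03,0,0,0],[0,0.81,-0.98,0,0,0],[0,0.88,-0.91,0,0,0],[0,0.95,-0.84,0,0,0],[0,1.01,-0.77,0,0,0],[0,1.06,-0.69,0,0,0],[0,1.11,-0.61,0,0,0],[0,0,0,0,0,0]])

```text
time_s: 7.92
position: [524.6, 29.9, 438.2]
tcp_rot: [179.8, -0.0, 89.1]
contact_force: [-4.8, -0.5, 11.2]
grip_width: 0.102
```

Emit:
arm_command(steps=[[0,1.15,-0.53,0,0,0],[0,1.19,-0.44,0,0,0],[0,1.22,-0.35,0,0,0],[0,1.24,-0.25,0,0,0],[0,1.26,-0.16,0,0,0],[0,1.27,-0.07,0,0,0],[0,1.27,0.03,0,0,0],[0,0,0,0,0,0]])

```text
time_s: 8.93
position: [612.2, 28.6, 452.8]
tcp_rot: [179.7, -0.0, 89.1]
contact_force: [2.7, -0.1, 3.7]
grip_width: 0.101
```

Emit:
arm_command(steps=[[0,1.26,0.12,0,0,0],[0,1.25,0.22,0,0,0],[0,1.23,0.31,0,0,0],[0,1.2,0.4,0,0,0],[0,1.17,0.49,0,0,0],[0,1.13,0.58,0,0,0],[0,1.08,0.66,0,0,0],[0,0,0,0,0,0]])

```text
time_s: 9.93
position: [694.6, 27.4, 423.6]
tcp_rot: [179.9, 0.0, 89.1]
contact_force: [1.6, -0.3, -1.1]
grip_width: 0.11
```

Emit:
arm_command(steps=[[0,0,0,0,0,0],[0,0,0,0,0,0],[0,0,0,0,0,0]], gripper=25)

```text
time_s: 10.3
position: [693.1, 27.3, 425.1]
tcp_rot: [180.0, 0.0, 89.1]
contact_force: [-1.1, 0.9, 0.2]
grip_width: 0.25
```

Emit:
arm_command(steps=[[0,0,-1,0,0,0],[0,0,-2,0,0,0],[0,0,-3,0,0,0],[0,0,-3,0,0,0],[0,-4,0,0,0,0],[0,-5,0,0,0,0],[0,-5,0,0,0,0],[0,-4,0,0,0,0],[0,0,0,0,0,0],[0,0,0,0,0,0]])

```text
time_s: 11.55
position: [513.5, 30.1, 515.8]
tcp_rot: [179.9, -0.0, 89.1]
contact_force: [-0.2, 0.4, -0.2]
grip_width: 0.255
```

Run:
```python
from h import *
print(manip.sense()["position"])
im,d,W=cloud("wrist"); s,_,W2=cloud("scene"); z=W[...,2]
b,g,r=[im[...,i].astype(int) for i in range(3)]
m=(z>155)&(z<180)&(abs(W[...,0]-517)<60)&(abs(W[...,1]-31)<40)&(r>1.5*b)
p=W[m]; print(m.sum(),np.percentile(p,[2,50,98],axis=0).round(1)) if m.sum() else 0
if m.sum(): print(cv2.minAreaRect(p[:,:2].astype(np.float32)))
a=cv2.resize(im,(400,300)); cv2.imwrite("pics/r3.png",np.hstack([a,cv2.resize(s[100:250,160:360],(400,300))]))
```

```text
[513.52971114  30.0905036  515.75923562]
330 [[503.6  25.8 157.6]
 [520.3  32.1 169.1]
 [537.   36.3 170.6]]
((520.2659912109375, 30.94723892211914), (10.938615798950195, 33.74735641479492), 89.68435668945312)
```

View pics/r3.png

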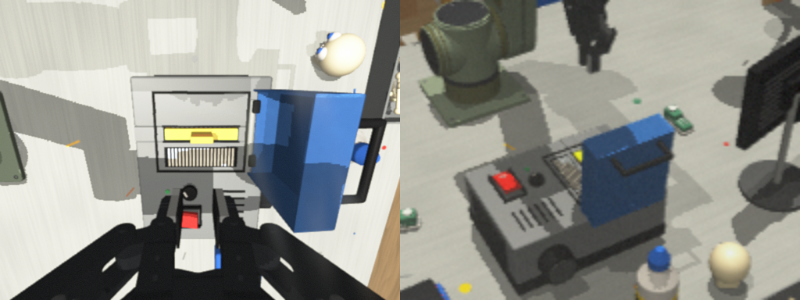

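The cover stands open and the tab is visible at (520,31), running along x. I'll turn 90° so the jaws open along y.

Emit:
arm_command(steps=[[0,0,0,0,0,-10],[0,0,0,0,0,-10],[0,0,0,0,0,-10],[0,0,0,0,0,-10],[0,0,0,0,0,-10],[0,0,0,0,0,-10],[0,0,0,0,0,-10],[0,0,0,0,0,-10],[0,0,0,0,0,-10],[-0.65,0.1,0,0,0,0],[0,0,0,0,0,0],[0,0,0,0,0,0]], gripper=60)

```text
time_s: 13.15
position: [520.2, 31.0, 514.5]
tcp_rot: [-180.0, -0.0, 179.1]
contact_force: [0.4, -1.1, -0.3]
grip_width: 0.595
```

Emit:
arm_command(steps=[[0,0,3,0,0,0],[0,0,3,0,0,0],[0,0,3,0,0,0],[0,0,3,0,0,0],[0,0,3,0,0,0],[0,0,2.5,0,0,0],[0,0,2,0,0,0],[0,0,1.1,0,0,0],[0,0,0,0,0,0]])

```text
time_s: 14.28
position: [519.8, 31.0, 308.4]
tcp_rot: [-180.0, -0.1, 179.1]
contact_force: [-0.3, -0.4, 0.5]
grip_width: 0.6
```

Emit:
arm_command(steps=[[0,0,0,0,0,0],[0,0,0,0,0,0],[0,0,0,0,0,0],[0,0,0,0,0,0],[0,0,0,0,0,0]], gripper=0, squeeze=50)

```text
time_s: 14.9
position: [520.1, 31.0, 309.7]
tcp_rot: [-180.0, 0.1, 179.1]
contact_force: [0.5, -0.6, 5.2]
grip_width: 0.108
```

Tab held (opening 9 mm, no side force). Drawing it straight up by 170 mm.

Emit:
arm_command(steps=[[0,0,-0.8,0,0,0],[0,0,-1.5,0,0,0],[0,0,-1.5,0,0,0],[0,0,-1.5,0,0,0],[0,0,-1.5,0,0,0],[0,0,-1.5,0,0,0],[0,0,-1.5,0,0,0],[0,0,-1.5,0,0,0],[0,0,-1.5,0,0,0],[0,0,-1.5,0,0,0],[0,0,-1.5,0,0,0],[0,0,0,0,0,0]])

```text
time_s: 16.4
position: [520.0, 31.0, 468.2]
tcp_rot: [180.0, 0.2, 179.1]
contact_force: [-0.7, -0.3, -0.4]
grip_width: 0.11
```

Filter is out and held. Moving left in two legs, turning it broadside in between, clear of both the cover and the lamp.

Emit:
arm_command(steps=[[0.5,1.5,0,0,0,0],[0.5,2.5,0,0,0,0],[0.5,3,0,0,0,0],[0.5,3,0,0,0,0],[0.5,3,0,0,0,0],[0.5,2.5,0,0,0,0],[0.2,1.5,0,0,0,0],[0,0,0,0,0,0]])

```text
time_s: 17.4
position: [490.1, 202.4, 466.3]
tcp_rot: [-180.0, -0.1, 179.2]
contact_force: [-0.2, -0.2, -1.0]
grip_width: 0.107
```

Emit:
arm_command(steps=[[0,0,0,0,0,5],[0,0,0,0,0,8],[0,0,0,0,0,9],[0,0,0,0,0,9],[0,0,0,0,0,9],[0,0,0,0,0,9],[0,0,0,0,0,9],[0,0,0,0,0,9],[0,0,0,0,0,5],[0,0,0,0,0,3],[0,0,0,0,0,0]])

```text
time_s: 18.77
position: [490.5, 200.7, 466.7]
tcp_rot: [-180.0, 0.0, 104.1]
contact_force: [-0.7, -0.4, -1.8]
grip_width: 0.108
```

Run:
```python
from h import *
s=manip.sense(); print(s["position"],s["tcp_rot"],s["grip_width"])
Rm=R.from_euler("xyz",s["tcp_rot"],degrees=True)
print(Rm.inv().apply(np.array([487.4,359.7,463])-s["position"]).round(1))
```

```text
[490.52303594 200.66791845 466.65688335] [-1.79978634e+02  3.48445662e-02  1.04106032e+02] 0.10832696783976721
[155.   35.7   3.5]
```

Emit:
arm_command(steps=[[1,0.2,0,0,0,0],[2,0.4,0,0,0,0],[2.5,0.6,0,0,0,0],[2.5,0.6,0,0,0,0],[2.5,0.6,0.1,0,0,0],[2.5,0.6,0.2,0,0,0],[1.5,0.4,0,0,0,0],[1,0.2,0,0,0,0],[0,0,0,0,0,0],[0,0,0,0,0,0],[0,0,0,0,0,0],[0,0,0,0,0,0]])

```text
time_s: 20.27
position: [487.6, 360.0, 464.0]
tcp_rot: [180.0, 0.0, 104.1]
contact_force: [-0.1, -0.1, -2.0]
grip_width: 0.107
```

Run:
```python
from h import *
s=manip.sense(); print(s["position"],s["tcp_rot"],s["grip_width"])
w=cloud("wrist")[0]; sc,_,W2=cloud("scene"); t,_,W=cloud("top")
for im,W,n in((t,W,"top"),(sc,W2,"scene")):
    b,g,r=[im[...,i].astype(int) for i in range(3)]
    m=(r>2*b)&(g>1.4*b)&(r>70)&(abs(W[...,0]-487)<100)&(abs(W[...,1]-360)<120)&(W[...,2]>150)
    p=W[m]; print(n,len(p)); 
    if len(p)>5: print(np.percentile(p,[2,50,98],axis=0).round(1),cv2.minAreaRect(p[:,:2].astype(np.float32)))
z=W2
b,g,r=[sc[...,i].astype(int) for i in range(3)]
m=(b>1.5*r)&(b>70)&(abs(W2[...,0]-640)<80)&(abs(W2[...,1]-31)<85)&(W2[...,2]>128); p=W2[m]; print("cover",np.percentile(p,[1,50,99],axis=0).round(1))
m=(r>2*b)&(r>2*g)&(r>100)&(W2[...,2]>125)&(abs(W2[...,0]-480)<40)&(abs(W2[...,1]+122)<25); p=W2[m]; print("rocker",np.polyfit(p[:,0],p[:,2],1)[0])
print(manip.sense()["time_s"])
f=lambda i:cv2.resize(i,(400,300))
cv2.imwrite("pics/r4.png",np.vstack([np.hstack([f(w),f(sc[60:285,150:450])]),np.hstack([f(t[100:280,60:300]),f(t)])]))
```

```text
[487.55236851 360.01437842 463.98056628] [1.79988260e+02 5.59022135e-03 1.04086526e+02] 0.10686180056126172
top 101
[[483.3 300.3 220.5]
 [493.1 326.9 282.9]
 [506.  351.7 322.9]] ((494.10333251953125, 326.4068603515625), (17.487525939941406, 51.329593658447266), 13.63985824584961)
scene 261
[[477.2 299.9 179.4]
 [498.1 326.6 271.1]
 [511.4 414.5 320. ]] ((493.63824462890625, 358.99542236328125), (29.94952392578125, 122.78417205810547), 12.77283000946045)
cover [[612.2 -41.4 130.2]
 [652.1  12.8 240.1]
 [663.2  95.9 290.1]]
rocker 0.17703376188894457
20.425
```

View pics/r4.png

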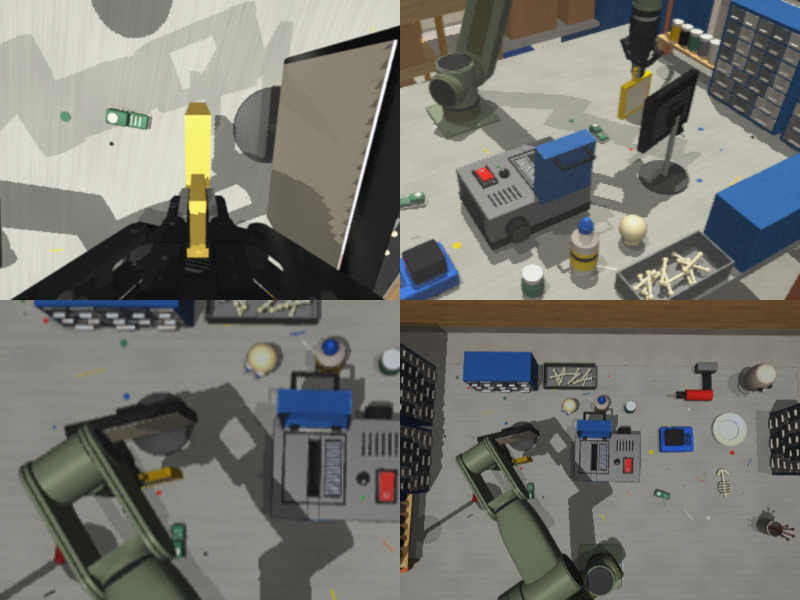

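The filter is upright and parallel to the panel: its footprint is 123 mm long, centred at (493.6,359), at 13°. Its underside is at z≈179, so its middle is at about 232. The cover is up and the rocker is off. Handing in.

```bash
python3 -c "
from station import manip
print(manip.close_job())"
```

```text
the job is handed in; nothing more can be done
None
```

The extractor is off, the cover stands open, and the arm is holding the filter upright in front of the lit LED panel. I handed the job in there at about 20.4 s of the 69 s allowed; no verdict was reported.

**Last checks (measured from the camera images):**
- **Rocker:** it slopes down towards the ringed near end by about 0.18–0.20, which matches OFF.
- **Cover:** it stands roughly upright. I commanded about 1.65 rad, and its top is at z ≈ 290 mm.
- **Filter position:** its centre is about 95–100 mm before the face and within about 10 mm of its middle sideways. Its mid-height is about 232 mm, against the face's 230 mm.
- **Filter angle:** it is broadside to the panel within about 1.5°, and the tool points straight down.
- **Grip:** the fingers hold the tab at a 9 mm opening with a 50 N squeeze.
- **Bystanders and panel:** the last pictures show no contact with the panel and nothing on the bench visibly out of place. I did not re-measure the bystanders' positions.

No check failed. The top camera saw only part of the filter because the arm was in the way, so its filter centre was off; I used the scene camera and the arm's own pose instead.

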